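# Fit the double lid on the rack drying canister and take the cover off

## Robot

A 6-joint arm with a two-finger parallel gripper is mounted at the origin on the work surface. World frame = base frame: x ahead of the robot, y to its left, z up, the work surface at z = 0. Lengths are in m, angles in rad, forces in N, time in s.
With the tool pointing down it reaches from about 0.425 to 0.95 m from the base axis. Payload 3.5 kg.
Tool frame: the origin (TCP) lies midway between the tips of the shut fingers; the grasp point (between the pads) lies 19 mm behind it (ctrl.hold_point_z is the distance from the TCP to the grasp point, in m); z points along the fingers, y is the line along which they close (so a half turn about z gives the same grasp; the last joint's range is limited). The gripper opens to 85 mm and grips with 20 to 120 N. Pads are 22 mm wide; open, the fingers measure 114 mm over their backs; the gripper's body (76 mm by 85 mm) begins 54 mm behind the grasp point. The pads swing forward as they close: fully open they stand 13 mm farther back than shut.
Start: joints at [1.173, 0.286, 1.577, -0, 1.279, -0.15], TCP at [0.166, 0.654, 0.231] pointing down, gripper open.
Joint ranges: [-2.77, 2.77], [-0.9, 2.22], [0.21, 2.48], [-1.53, 4.67], [0.24, 2.81], [-2.84, 2.84]. Speed limits (rad/s): [2.79, 2.79, 3.14, 3.14, 3.14, 3.14].

## Interface

Orientations are given as a unit quaternion [x, y, z, w].
In Python, from plant import readout, cams, sign_off, ctrl gives the robot as it stands. The module is installed in compiled form; this text tells all that it offers.
- The arm moves only by the tool step_arm, never from a script. Its argument "increments" is a list of rows, each a list of 2 entries, a list of its own where there are three numbers: the shift along the world's x, y, z in mm, then the turn, a rotation vector about the world's x, y, z in rad. In form: [[[x, y, z], [rx, ry, rz]], ...]. A call has 1 to 8 rows; each row shifts and turns the commanded pose from where the row before left it; what a row does not reach is not made up. A row lasts 1/12 s, in which the tool goes at most 41.7 mm and 7.16 degrees, less where a joint would pass 70% of its speed; a pose out of reach is approached as far as the arm can. A call is refused whole if a number of a shift passes 41.7 or a number of a turn 0.125, either way. A call with a gripper value outside its range is refused whole. "fingers" is the opening, from -1 (shut) to 1 (fully open), set as the call begins (left out, the last holds). The fingers move at their own pace and stop on an object; "grip_force" is the grip in N (left out, the last holds). Time passes only in rows, so rows that do not move let the fingers close. It gives the time, the measured TCP pose, the force, the opening and the grip force at its end, in the units of the state.
- readout.get_state(): the state, without advancing time (a new reading comes with each control period).
- cams.read_camera(name): name is "scene" or "top" or "wrist"; returns the picture (480x640x3 uint8, red, green, blue); there is no depth.
- cams.get_calibration(name): a dict with "fx", "fy", "cx", "cy" (pixels), "eye" and "rotation" of the camera in the world; the wrist camera has in their place "T_tool_cam" (4x4, takes a point from camera to tool coordinates, whose origin is the TCP and whose axes are the flange's). Camera axes: x right, y up, looking along -z (the intrinsics and any distortion apply to the point x, -y, -z); pixel columns grow to the right and rows downward; lengths in m; the calibration is good to about 2 mm. A picture is of the moment at which its call begins: read the wrist's pose just before it. get_calibration takes no time and is no camera call.
- sign_off(): hands the job in; it is judged then, once.
The state is a dict: "time": time; "qpos": joint angles; "dq": joint speeds; "joint_efforts": joint torques, N m; "eef_pos": TCP position; "tcp_rot": TCP orientation; "contact_force": force on the tool from outside, world axes, zero at the start; "wrist_torque": the same for the moment, N m; "opening": opening from 0.0 (shut) to 1.0 (fully open); "finger_force": force on a finger pad.
Only numpy, scipy, OpenCV 4.12 (cv2) and the standard library are available. Lean on these libraries where they do the work, as an engineer would, in place of code of your own. Each camera call takes 0.05 s, during which the arm holds its last target. There are 200 camera calls.

## Task

Slide the orange transport lock on the drying dock fully open to its end stop, then carry the nested pair of lids by the tall blue centre post to the open canister, lower it gently until the blue inner lid sits fully home, and let go of the post. Then lift the white outer lid off alone by its collar, leaving the blue lid seated and undisturbed, and finish while still holding the white lid level and still, at least 10 cm above the canister's rim. Do not let the lids come apart anywhere else, and leave the other things on the bench where they are.

Things in the scene. Friction and masses are not known exactly. Their poses are not given: they have to be found in the camera images.
- dock: Fixed dock: grey base plate 130 x 220 x 8 mm (its y from -65 to 155 mm) with a dark ring (inner radius 40, outer 47 mm, top 30 mm above the bench) on which the lid pair is parked. Origin: under the ring's centre, on the bench; z up. The lock slides along the dock's own +y, away from the ring, in its x = 0 plane; stop plate 38 mm high at y = 150 mm.
- lock (a joint): Travel of the transport lock in m along the dock's +y: 0 = shut (steel tongue 2 mm above the white lid, 12 mm over its rim: the lids cannot be lifted), 0.040 = fully open at its end stop. Starts between 0 and 0.008, drags with about 1.5 N, stays where it is left.
- lock_grip (a point): Middle of the orange grip fin of the lock, which moves with it: 64 mm above the bench, on the dock's x = 0, at dock y = 78 mm + joint value. The fin is 14 mm wide (dock x), 24 mm long (dock y) and stands from 49 to 81 mm above the bench.
- inner_lid: Loose blue lid, 100 to 170 g: flange disc radius 46 mm, 5 mm thick; under it a plug radius 36.5 mm, 12 mm deep, chamfered foot; on it a round centre post 16 mm in diameter, top 66 mm above the origin; the top 30 mm stand free above the white collar when nested. Origin: centre of the flange's underside (bearing face); z up along the post. Starts in the dock, origin 30 mm above the bench.
- outer_lid: Loose white lid, 90 to 160 g: disc radius 52 mm, 5 mm thick, hole radius 12 mm for the post, 4.5 mm skirt down its edge; round collar to grip, 36 mm in diameter, 5 to 31 mm above the origin. Origin: centre of the disc's underside; z up. Nested, it just lies on the blue flange (origin 5 mm above the blue lid's, 3 mm sideways play); lifting the post carries both.
- canister: Fixed round pale aluminium canister on a dark 130 x 130 x 6 mm plate; outer radius 46 mm, mouth radius 40 mm, rim 65 mm above the bench, a white cartridge inside up to 40 mm. Origin: under its centre, on the bench; z up.
- seat (a point): Centre of the canister's mouth at rim height, 65 mm above the bench: the blue lid's origin belongs here (3.5 mm sideways play).
- mini_pc: Bystander: black mini PC 112 x 117 x 37 mm; origin under its centre.
- driver: Bystander: screwdriver lying on the bench beyond the work.
- tape: Bystander: yellow tape roll, radius 35 mm, 22 mm high, near the canister; origin under its centre.
- nut_cup: Bystander: green cup, radius 26 mm, 45 mm high, near the canister; origin under its centre.
- remote: Bystander: black remote control 45 x 140 x 16 mm; origin under its centre.
- bracket: Bystander: steel angle bracket 50 x 44 mm, 40 mm high, near the dock; origin under its foot's centre.

How it is judged:
On the way, in this order (a step that is already met when the one before it is completed fails the run):
1. the transport lock is fully open at its stop (value of joint lock above 0.037 m), for 0.2 s.
2. the nested pair sits fully home on the canister and the post is let go (horizontal distance between inner_lid and seat below 0.006 m and z of inner_lid in the frame of seat between -0.003 and 0.003 m and angle between inner_lid's own z axis and vertical below 0.05 rad and distance between outer_lid and inner_lid below 0.012 m and contact force between the fingers and inner_lid below 0.2 N), for 0.2 s.
At the end, for the whole second after the job is handed in: Blue lid home in the canister (3 mm in height, 6 mm sideways, 0.05 rad), not touched by the fingers; lock open over 36 mm; white lid still in the fingers, off blue lid and canister, at rest, level within 0.15 rad, over 90 mm above the rim (horizontal distance between inner_lid and seat below 0.006 m and z of inner_lid in the frame of seat between -0.003 and 0.003 m and angle between inner_lid's own z axis and vertical below 0.05 rad and value of joint lock above 0.036 m and z of outer_lid in the frame of seat above 0.09 m and angle between outer_lid's own z axis and vertical below 0.15 rad and linear speed of outer_lid below 0.03 m/s and contact force between the fingers and outer_lid above 1 N and contact force between the fingers and inner_lid below 0.2 N and contact force between outer_lid and inner_lid below 0.1 N and contact force between outer_lid and canister below 0.1 N); the arm keeps its last pose, push and grip.
It fails at once if the lids come apart while the blue lid is not fully home on the canister, or the blue lid is lifted or tipped as the white one leaves it (distance between outer_lid and inner_lid above 0.02 m and (z of inner_lid in the frame of seat above 0.005 m or horizontal distance between inner_lid and seat above 0.01 m or angle between inner_lid's own z axis and vertical above 0.1 rad)).
It fails at once if the lid pair is dropped (linear speed of inner_lid above 0.35 m/s and contact force between the fingers and inner_lid below 0.1 N).
It fails at once if a bystander is moved by more than 25 mm (distance of any of mini_pc, driver, tape, nut_cup, remote, bracket from where it was at the start of the episode above 0.025 m).
It also fails if it takes over 64 s, if anything falls off the work surface, if the arm or the gripper's body presses on something with over 40 N, if the wrist force passes 120 N, or if a joint passes its speed limit or range.

## Working session

There is one attempt and no reset: what is moved stays moved. The work goes in short steps, Python scripts to look and compute and a tool call to move; the robot and the scene stay as the last step left them, time stands still between calls to the robot, and variables do not carry over. Pictures are saved under pics/ and viewed, at most 10 in all, crops included, and the job is handed in when it is done.

Besides the shell and the picture viewer there is one more tool, called after "Emit:" by a JSON object that holds its "name" and its "arguments". step_arm: Moves the arm, as the interface text tells. Its arguments: {"type":"object","properties":{"increments":{"type":"array","items":{"type":"array"}},"fingers":{"type":"number"},"grip_force":{"type":"number"}},"required":["increments"]}

```bash
mkdir -p pics; python3 - <<'E'
from plant import readout,cams,ctrl
import cv2
print(readout.get_state(), ctrl.hold_point_z)
for n in("top","scene","wrist"):
    im=cams.read_camera(n); cv2.imwrite(f"pics/{n}0.png",im[:,:,::-1]); print(n,cams.get_calibration(n))
E
```

```text
{'time': 0.0, 'qpos': array([ 1.17298988e+00,  2.87216273e-01,  1.57818008e+00,  1.55712146e-05,
        1.27861447e+00, -1.49991137e-01]), 'dq': array([ 0.00118658,  0.00106977,  0.00253978,  0.000144  , -0.0009204 ,
        0.00186443]), 'joint_efforts': array([ 3.65703963e-04, -4.05988669e+01, -2.92621368e+01, -1.27670423e-04,
        5.85756119e-03,  5.37606780e-06]), 'eef_pos': array([0.16527104, 0.65377178, 0.22991178]), 'tcp_rot': array([ 1.23592979e-01,  9.92332260e-01, -1.16199697e-03, -3.34216290e-04]), 'contact_force': array([-0.68059778, -0.69214328,  1.11187266]), 'wrist_torque': array([ 0.04473838,  0.02686909, -0.00272103]), 'finger_force': 0.0, 'opening': 1.000006238161942} 0.0187
top {'fx': 473.6550456549306, 'fy': 473.6550456549306, 'cx': 316.75331576244076, 'cy': 244.181183048203, 'eye': array([0.481399  , 0.00265084, 1.10064975]), 'rotation': array([-0.03605425,  0.03488844,  0.71672437, -0.69554947])}
scene {'fx': 492.40465466533175, 'fy': 492.40465466533175, 'cx': 309.848300887664, 'cy': 236.8391279025715, 'eye': array([1.07776224, 0.31597492, 0.72806109]), 'rotation': array([0.1733821 , 0.31855415, 0.81282263, 0.45583031])}
wrist {'fx': 346.339255985375, 'fy': 346.339255985375, 'cx': 317.928974224411, 'cy': 236.66408576703995, 'T_tool_cam': array([[-2.70567565e-04,  9.63432478e-01,  2.67951092e-01,
         6.74562296e-02],
       [ 9.99999222e-01, -6.55946282e-05,  1.24561295e-03,
         7.61926733e-06],
       [ 1.21764012e-03,  2.67951221e-01, -9.63431710e-01,
        -1.42648491e-01],
       [ 0.00000000e+00,  0.00000000e+00,  0.00000000e+00,
         1.00000000e+00]])}
```

View pics/top0.png

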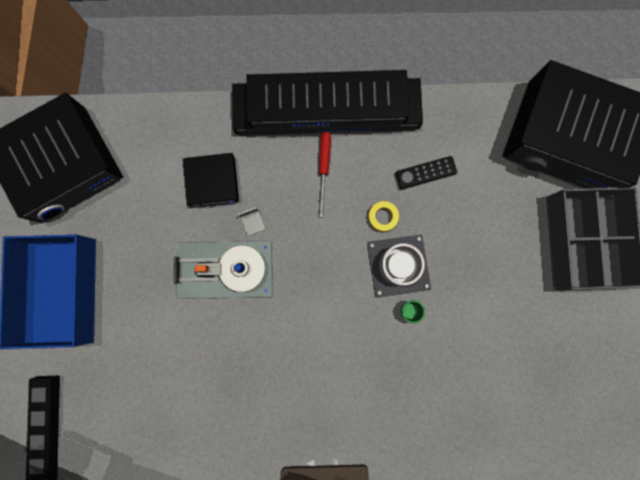

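View pics/scene0.png

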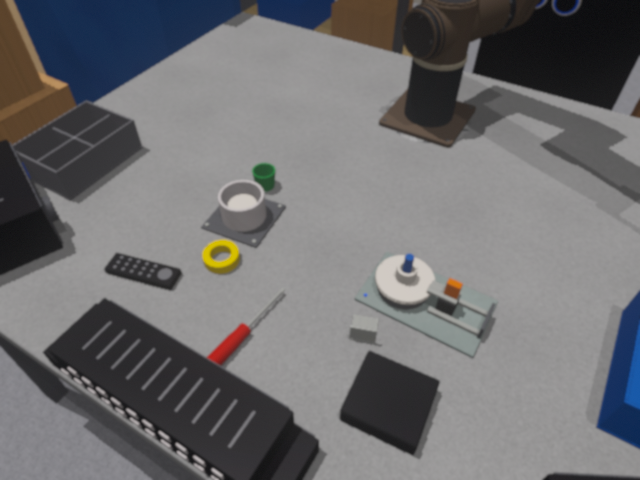

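The top view shows the lid pair at about (240,268) with the orange fin at (201,268), so dock +y points left, roughly world +y. The canister is at about (402,265), with tape at (384,216) and the cup at (412,312). The bracket is at (251,221). The scene view agrees: post (408,262), fin (453,288), canister (243,205).

```bash
cat > h.py <<'E'
import numpy as np, cv2
from scipy.spatial.transform import Rotation as R
from plant import readout,cams
def cam(n,st=None):
    c=cams.get_calibration(n)
    if n=="wrist":
        T=np.eye(4);T[:3,:3]=R.from_quat(st["tcp_rot"]).as_matrix();T[:3,3]=st["eef_pos"]
        T=T@c["T_tool_cam"];return c,T[:3,3],T[:3,:3]
    return c,np.array(c["eye"]),R.from_quat(c["rotation"]).as_matrix()
def rays(C,uv):
    c,e,M=C;uv=np.atleast_2d(uv).astype(float)
    d=np.c_[(uv[:,0]-c["cx"])/c["fx"],-(uv[:,1]-c["cy"])/c["fy"],-np.ones(len(uv))]@M.T
    return e,d/np.linalg.norm(d,axis=1)[:,None]
def onz(C,uv,z):
    e,d=rays(C,uv);return e+d*((z-e[2])/d[:,2])[:,None]
def proj(C,P):
    c,e,M=C;p=(np.atleast_2d(P)-e)@M
    return np.c_[c["cx"]-c["fx"]*p[:,0]/p[:,2],c["cy"]+c["fy"]*p[:,1]/p[:,2]]
def tri(Cs,uvs):
    A=0;b=0
    for C,uv in zip(Cs,uvs):
        e,d=rays(C,uv);P=np.eye(3)-np.outer(d[0],d[0]);A=A+P;b=b+P@e
    return np.linalg.solve(A,b)
def blob(im,lo,hi,roi):
    x0,y0,x1,y1=roi;hsv=cv2.cvtColor(im,cv2.COLOR_RGB2HSV)
    m=cv2.inRange(hsv,lo,hi);k=np.zeros_like(m);k[y0:y1,x0:x1]=m[y0:y1,x0:x1]
    n,l,s,c=cv2.connectedComponentsWithStats(k);i=1+np.argmax(s[1:,4]);return c[i],(l==i).astype(np.uint8),s[i]
def circ(mask):
    c=max(cv2.findContours(mask,cv2.RETR_EXTERNAL,cv2.CHAIN_APPROX_NONE)[0],key=cv2.contourArea)
    return cv2.convexHull(c)[:,0,:]
def fitc(p):
    A=np.c_[2*p,np.ones(len(p))];s=np.linalg.lstsq(A,(p**2).sum(1),rcond=None)[0]
    return s[:2],np.sqrt(s[2]+s[0]**2+s[1]**2)
E
python3 - <<'E'
from h import *
T=cv2.imread("pics/top0.png")[:,:,::-1].copy();S=cv2.imread("pics/scene0.png")[:,:,::-1].copy()
CT,CS=cam("top"),cam("scene")
o=[(5,150,120),(18,255,255)];b=[(100,120,40),(125,255,255)]
ot,_,s1=blob(T,*o,(180,250,225,290));os_,_,s2=blob(S,*o,(430,265,480,310))
bt,_,s3=blob(T,*b,(225,250,256,290));bs,_,s4=blob(S,*b,(390,245,425,285))
print(s1,s2,s3,s4)
print("fin",tri([CT,CS],[ot,os_]),onz(CT,ot,.078),"post",tri([CT,CS],[bt,bs]),onz(CT,bt,.09))
for n,I,C,roi,z,thr in(("lidT",T,CT,(215,240,270,295),.040,165),("lidS",S,CS,(370,250,437,308),.040,165),("canT",T,CT,(375,240,428,288),.065,120),("canS",S,CS,(215,178,270,232),.065,120)):
    c,m,s=blob(I,(0,0,thr),(180,60,255),roi);p=circ(m);w=onz(C,p,z)[:,:2];print(n,s,fitc(w))
for n,I in(("a",T[200:335,160:440]),("b",S[150:350,190:510])):
    cv2.imwrite(f"pics/c{n}.png",cv2.resize(I,None,fx=2.5,fy=2.5,interpolation=cv2.INTER_CUBIC)[:,:,::-1])
a=cv2.imread("pics/ca.png");bb=cv2.imread("pics/cb.png")
E
```

```text
[195 265  11   7  68] [448 279  14  11 101] [234 264  10   8  61] [404 254   9  17  97]
fin [0.53968336 0.2564444  0.07772831] [[0.53963429 0.25647249 0.078     ]] post [0.53867239 0.17258547 0.08092031] [[0.53841592 0.17046411 0.09      ]]
lidT [ 220  245   45   47 1509] (array([0.53994348, 0.17358473]), np.float64(0.05158062218538289))
lidS [ 375  254   62   48 1790] (array([0.53810142, 0.17409231]), np.float64(0.05302690568386331))
canT [ 383  243   42   42 1104] (array([ 0.53698974, -0.18521388]), np.float64(0.046203492937694546))
canS [ 215  178   55   35 1144] (array([ 0.53603838, -0.19606674]), np.float64(0.060082651468779454))
```

View pics/ca.png

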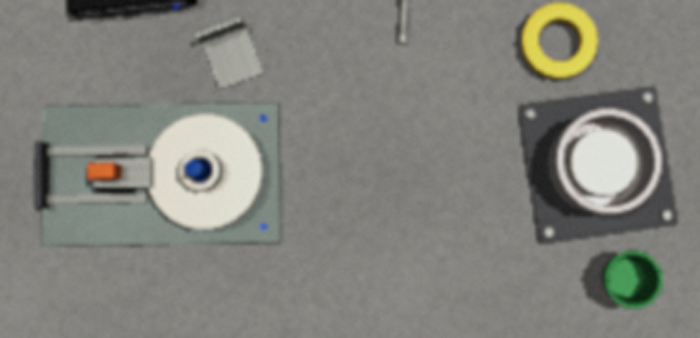

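Emit:
{"name": "step_arm", "arguments": {"increments": [[[23,-25,0],[0,0,-0.083]],[[23,-25,0],[0,0,-0.083]],[[23,-25,0],[0,0,-0.083]],[[23,-25,0],[0,0,-0.083]],[[23,-25,0],[0,0,-0.083]],[[23,-25,0],[0,0,-0.083]],[[23,-25,0],[0,0,-0.083]],[[23,-25,0],[0,0,-0.083]]], "fingers": 1}}

```text
time: 0.82
eef_pos: [0.3502, 0.4529, 0.231]
tcp_rot: [0.442, 0.897, -0.0, -0.0]
contact_force: [-0.1, 0.4, -0.1]
opening: 1.0
finger_force: 0.0
```

Emit:
{"name": "step_arm", "arguments": {"increments": [[[24,-25,-3],[0,0,-0.083]],[[24,-25,-3],[0,0,-0.083]],[[24,-25,-3],[0,0,-0.083]],[[24,-25,-3],[0,0,-0.083]],[[24,-25,-3],[0,0,-0.083]],[[24,-25,-3],[0,0,-0.083]],[[23,-25,-3],[0,0,-0.083]],[[23,-22,-3],[0,0,-0.08]]]}}

```text
time: 1.48
eef_pos: [0.5403, 0.2556, 0.2069]
tcp_rot: [0.709, 0.705, -0.0, -0.0]
contact_force: [0.1, 1.0, -0.4]
opening: 1.001
finger_force: 0.0
```

Emit:
{"name": "step_arm", "arguments": {"increments": [[[0,0,0],[0,0,0]],[[0,0,0],[0,0,0]]]}}

```text
time: 1.65
eef_pos: [0.5401, 0.256, 0.2066]
tcp_rot: [0.709, 0.706, -0.001, -0.0]
contact_force: [-0.0, 0.2, 0.7]
opening: 1.001
finger_force: 0.0
```

```bash
python3 - <<'E'
from h import *
st=readout.get_state();im=cams.read_camera("wrist");cv2.imwrite("pics/w1.png",im[:,:,::-1])
M=R.from_quat(st["tcp_rot"]).as_matrix();print(st["time"],st["eef_pos"],M.round(3))
np.savez("w1",**{k:st[k] for k in("eef_pos","tcp_rot")})
C=cam("wrist",st)
print(proj(C,[[.5397,.2565,.081],[.539,.173,.096],[.539,.173,.04]]))
E
```

```text
1.65 [0.54009596 0.25599683 0.20655809] [[ 0.004  1.    -0.002]
 [ 1.    -0.004 -0.   ]
 [-0.    -0.002 -1.   ]]
[[317.32670094 227.37538012]
 [316.9488521  330.51317893]
 [317.16184329 300.14641743]]
```

View pics/w1.png

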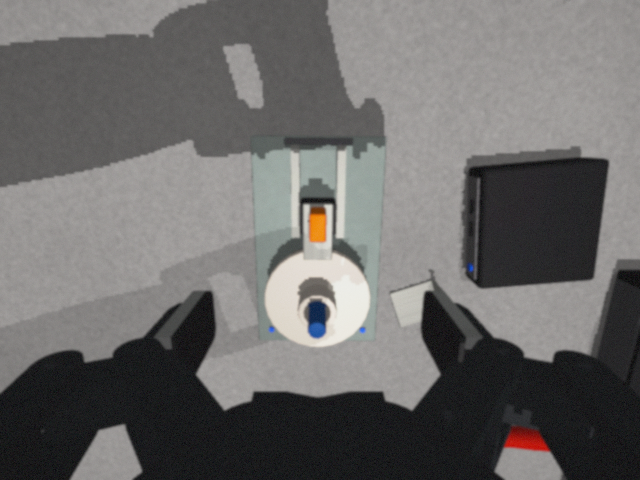

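The wrist view has the fin at (317,225) and the post top at (317,330), both matching the top-camera estimate. The dock is aligned with world y. I'll descend, grip the fin and slide it.

Emit:
{"name": "step_arm", "arguments": {"increments": [[[0,0,-26],[0,0,0]],[[0,0,-26],[0,0,0]],[[0,0,-26],[0,0,0]],[[0,0,-26],[0,0,0]],[[0,0,-26],[0,0,0]],[[0,0,-22],[0,0,0]],[[0,0,0],[0,0,0]]]}}

```text
time: 2.28
eef_pos: [0.5345, 0.2576, 0.05]
tcp_rot: [0.707, 0.707, -0.005, -0.003]
contact_force: [-0.8, -0.7, -0.1]
opening: 1.002
finger_force: 0.0
```

Emit:
{"name": "step_arm", "arguments": {"increments": [[[0,0,0],[0,0,0]],[[0,0,0],[0,0,0]],[[0,0,0],[0,0,0]],[[0,0,0],[0,0,0]],[[0,0,0],[0,0,0]],[[0,0,0],[0,0,0]],[[0,0,0],[0,0,0]],[[0,0,0],[0,0,0]]], "fingers": -1, "grip_force": 30}}

```text
time: 2.95
eef_pos: [0.5395, 0.2576, 0.0566]
tcp_rot: [0.708, 0.706, 0.0, -0.0]
contact_force: [-4.0, 0.0, 5.8]
opening: 0.156
finger_force: 32.6
```

Emit:
{"name": "step_arm", "arguments": {"increments": [[[0,4,0],[0,0,0]],[[0,4,0],[0,0,0]],[[0,4,0],[0,0,0]],[[0,4,0],[0,0,0]],[[0,4,0],[0,0,0]],[[0,4,0],[0,0,0]],[[0,4,0],[0,0,0]],[[0,4,0],[0,0,0]]]}}

```text
time: 3.62
eef_pos: [0.5399, 0.2894, 0.0566]
tcp_rot: [0.708, 0.706, 0.0, 0.0]
contact_force: [-2.5, -2.1, 5.5]
opening: 0.154
finger_force: 32.5
```

Emit:
{"name": "step_arm", "arguments": {"increments": [[[0,1,0],[0,0,0]],[[0,1,0],[0,0,0]],[[0,1,0],[0,0,0]],[[0,1,0],[0,0,0]],[[0,0,0],[0,0,0]],[[0,0,0],[0,0,0]]]}}

```text
time: 4.12
eef_pos: [0.5399, 0.2929, 0.0566]
tcp_rot: [0.708, 0.706, -0.0, 0.0]
contact_force: [-2.7, -2.4, 7.7]
opening: 0.156
finger_force: 32.7
```

Not at the stop yet, since the force is still about 2 N.

Emit:
{"name": "step_arm", "arguments": {"increments": [[[0,1,0],[0,0,0]],[[0,1,0],[0,0,0]],[[0,1,0],[0,0,0]],[[0,0,0],[0,0,0]],[[0,0,0],[0,0,0]]]}}

```text
time: 4.53
eef_pos: [0.5399, 0.293, 0.0565]
tcp_rot: [0.708, 0.706, -0.003, 0.002]
contact_force: [-4.3, -12.1, 7.6]
opening: 0.157
finger_force: 33.1
```

```bash
python3 - <<'E'
from h import *
print(readout.get_state()["contact_force"])
T=cams.read_camera("top");S=cams.read_camera("scene")
cv2.imwrite("pics/t2.png",T[:,:,::-1]);cv2.imwrite("pics/s2.png",S[:,:,::-1])
E
```

```text
[ -4.29153526 -12.09962242   7.55058754]
```

Emit:
{"name": "step_arm", "arguments": {"increments": [[[0,-2,0],[0,0,0]],[[0,0,0],[0,0,0]],[[0,0,0],[0,0,0]],[[0,0,0],[0,0,0]],[[0,0,0],[0,0,0]],[[0,0,0],[0,0,0]],[[0,0,0],[0,0,0]],[[0,0,0],[0,0,0]]], "fingers": 1}}

```text
time: 5.3
eef_pos: [0.5395, 0.2946, 0.0553]
tcp_rot: [0.708, 0.707, 0.0, -0.0]
contact_force: [-0.1, -0.9, 0.1]
opening: 1.001
finger_force: 0.0
```

Emit:
{"name": "step_arm", "arguments": {"increments": [[[0,0,20],[0,0,0]],[[0,0,25],[0,0,0]],[[0,0,25],[0,0,0]],[[0,-30,25],[0,0,0]],[[0,-30,10],[0,0,0]],[[0,-30,0],[0,0,0]],[[0,-15,0],[0,0,0]],[[0,0,0],[0,0,0]]]}}

```text
time: 5.97
eef_pos: [0.5398, 0.1869, 0.1608]
tcp_rot: [0.709, 0.705, 0.0, 0.001]
contact_force: [0.4, -0.2, 0.2]
opening: 1.001
finger_force: 0.0
```

Emit:
{"name": "step_arm", "arguments": {"increments": [[[0,0,0],[0,0,0]],[[0,0,0],[0,0,0]]]}}

```text
time: 6.13
eef_pos: [0.5394, 0.1899, 0.1602]
tcp_rot: [0.708, 0.706, 0.0, -0.0]
contact_force: [-0.7, -0.3, 0.6]
opening: 0.999
finger_force: 0.0
```

```bash
python3 - <<'E'
from h import *
st=readout.get_state();im=cams.read_camera("wrist");cv2.imwrite("pics/w2.png",im[:,:,::-1])
C=cam("wrist",st);print(st["eef_pos"],R.from_quat(st["tcp_rot"]).as_matrix().round(3))
print("expect",proj(C,[[.539,.173,.096],[.539,.173,.04],[.54,.296,.081]]))
b=[(100,120,25),(130,255,255)]
c,m,s=blob(im,*b,(240,200,400,480));print(c,s,onz(C,c,.09))
c,m,s=blob(im,(0,0,150),(180,60,255),(200,150,440,420));w=onz(C,circ(m),.04)[:,:2];print(s,fitc(w))
c,m,s=blob(im,(5,150,120),(18,255,255),(200,0,440,300));print(c,s,onz(C,c,.078))
C=cam("wrist",dict(np.load("w1.npz")));im=cv2.imread("pics/w1.png")[:,:,::-1].copy()
c,m,s=blob(im,*b,(290,280,345,350));print(c,s,onz(C,c,.085))
c,m,s=blob(im,(0,0,150),(180,60,255),(255,240,380,350));w=onz(C,circ(m),.04)[:,:2];print(s,fitc(w))
E
```

```text
[0.53944029 0.18991675 0.16021191] [[ 0.002  1.    -0.   ]
 [ 1.    -0.002  0.   ]
 [ 0.    -0.    -1.   ]]
expect [[316.93966068 277.05862635]
 [317.10693846 250.3155914 ]
 [318.09048142  72.14305674]]
[316.47196871 265.63233377] [305 246  25  41 767] [[0.53869647 0.17855941 0.09      ]]
[  200   150   240   258 30859] (array([0.54100428, 0.12653204]), np.float64(0.12889406213076118))
[318.28100114  80.7701934 ] [308  60  22  42 879] [[0.54010801 0.29178361 0.078     ]]
[316.7254509  319.16232465] [309 302  16  36 499] [[0.53879263 0.1772708  0.085     ]]
[ 255  240  125  110 9386] (array([0.5523101 , 0.15773415]), np.float64(0.07545005220067114))
```

View pics/w2.png

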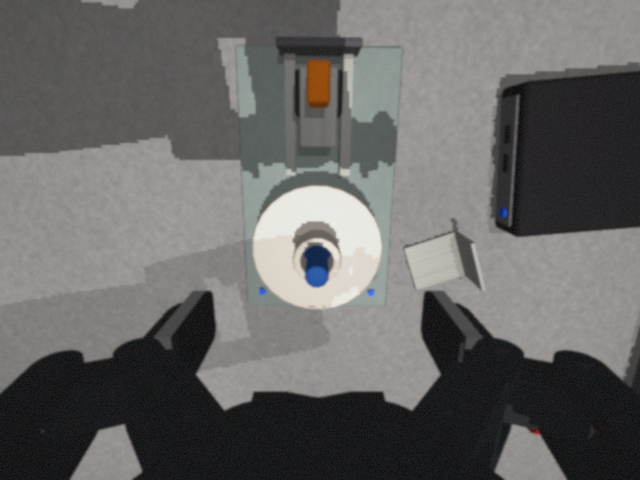

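The lock is fully open, with the fin up against the stop plate. The post top is at (317,277), matching (0.539, 0.173). Next I'll descend on the post.

Emit:
{"name": "step_arm", "arguments": {"increments": [[[0,-8,-12],[0,0,0]],[[0,-8.5,-14],[0,0,0]],[[0,0,-14],[0,0,0]],[[0,0,-14],[0,0,0]],[[0,0,-14],[0,0,0]],[[0,0,-13],[0,0,0]],[[-0.5,0,-7],[0,0,0]],[[0,0,0],[0,0,0]]]}}

```text
time: 6.85
eef_pos: [0.5371, 0.1728, 0.0695]
tcp_rot: [0.708, 0.707, -0.002, -0.002]
contact_force: [-0.4, -0.8, 1.0]
opening: 1.002
finger_force: 0.0
```

Emit:
{"name": "step_arm", "arguments": {"increments": [[[0,0,0],[0,0,0]],[[0,0,0],[0,0,0]],[[0,0,0],[0,0,0]]]}}

```text
time: 7.1
eef_pos: [0.5399, 0.173, 0.0734]
tcp_rot: [0.708, 0.706, 0.001, 0.001]
contact_force: [0.5, 0.6, -0.3]
opening: 1.005
finger_force: 0.0
```

Emit:
{"name": "step_arm", "arguments": {"increments": [[[-0.5,0,-3],[0,0,0]],[[0,0,0],[0,0,0]],[[0,0,0],[0,0,0]]]}}

```text
time: 7.35
eef_pos: [0.5385, 0.1729, 0.0695]
tcp_rot: [0.708, 0.706, 0.0, 0.0]
contact_force: [0.1, -0.2, 0.0]
opening: 0.997
finger_force: 0.0
```

Emit:
{"name": "step_arm", "arguments": {"increments": [[[0,0,0],[0,0,0]],[[0,0,0],[0,0,0]],[[0,0,0],[0,0,0]],[[0,0,0],[0,0,0]],[[0,0,0],[0,0,0]],[[0,0,0],[0,0,0]],[[0,0,0],[0,0,0]],[[0,0,0],[0,0,0]]], "fingers": -1, "grip_force": 50}}

```text
time: 8.02
eef_pos: [0.5386, 0.1729, 0.0695]
tcp_rot: [0.708, 0.706, 0.0, 0.0]
contact_force: [-0.5, -0.5, 0.7]
opening: 0.171
finger_force: 48.9
```

Emit:
{"name": "step_arm", "arguments": {"increments": [[[0,0,1],[0,0,0]],[[0,0,2],[0,0,0]],[[0,0,3],[0,0,0]],[[0,0,4],[0,0,0]],[[0,0,4],[0,0,0]],[[0,0,3],[0,0,0]],[[0,0,2],[0,0,0]],[[0,0,1],[0,0,0]]]}}

```text
time: 8.68
eef_pos: [0.5388, 0.1729, 0.09]
tcp_rot: [0.708, 0.706, 0.0, 0.0]
contact_force: [0.0, 0.4, -2.9]
opening: 0.168
finger_force: 48.8
```

```bash
python3 - <<'E'
from h import *
st=readout.get_state();print(st)
a=cams.read_camera("wrist")[:,120:520];S=cams.read_camera("scene")[200:360,320:520]
cv2.imwrite("pics/w3.png",np.hstack([cv2.resize(a,(400,480)),cv2.resize(S,(400,320)).repeat(1,0) if 0 else cv2.copyMakeBorder(cv2.resize(S,(400,320)),0,160,0,0,cv2.BORDER_CONSTANT)])[:,:,::-1])
E
```

```text
{'time': 8.6833, 'qpos': array([ 1.31275530e-01,  2.08068145e-01,  1.95025875e+00, -1.02665465e-05,
        9.82293033e-01,  1.33232513e-01]), 'dq': array([-0.00107579, -0.01029246, -0.00147167,  0.00042258,  0.0198642 ,
        0.00068007]), 'joint_efforts': array([ 1.32739477e-02, -3.46485865e+01, -2.61488986e+01,  1.03974409e-03,
        8.69905954e-03,  1.27285467e-06]), 'eef_pos': array([0.53883441, 0.17291849, 0.0899588 ]), 'tcp_rot': array([7.07796245e-01, 7.06416477e-01, 3.83661910e-04, 2.98947473e-04]), 'contact_force': array([ 4.42972160e-04,  3.85618739e-01, -2.93299790e+00]), 'wrist_torque': array([-0.0878378 ,  0.05039563, -0.03984394]), 'finger_force': 48.76098990440369, 'opening': 0.1678141261898272}
```

View pics/w3.png

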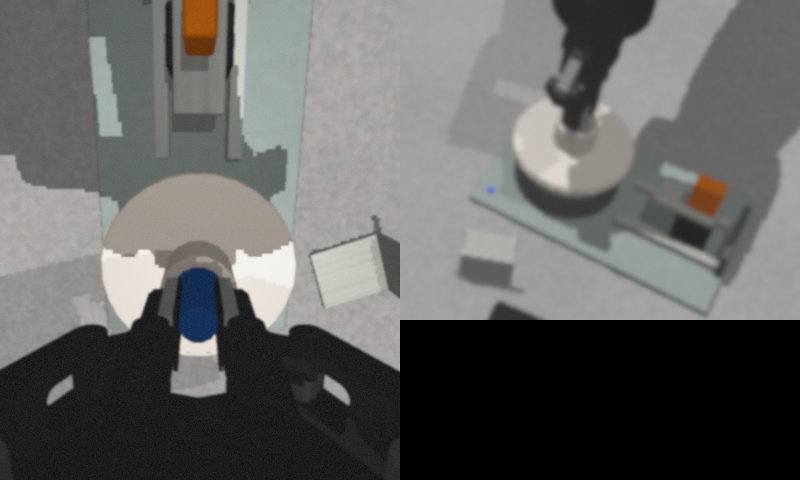

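Both lids lifted together, level, with about 2.9 N of weight. I'll carry the pair past the canister at height so the wrist camera can measure the mouth.

Emit:
{"name": "step_arm", "arguments": {"increments": [[[0,0,5],[0,0,0]],[[0,0,10],[0,0,0]],[[0,0,15],[0,0,0]],[[0,-3,15],[0,0,0]],[[0,-6,13],[0,0,0]],[[0,-10,8],[0,0,0]],[[0,-14,4],[0,0,0]],[[0,-18,0],[0,0,0]]]}}

```text
time: 9.45
eef_pos: [0.5393, 0.1213, 0.1614]
tcp_rot: [0.707, 0.707, 0.001, 0.001]
contact_force: [0.5, -0.6, -2.8]
opening: 0.166
finger_force: 48.8
```

Emit:
{"name": "step_arm", "arguments": {"increments": [[[0,-22,0],[0,0,0]],[[0,-24,0],[0,0,0]],[[0,-24,0],[0,0,0]],[[0,-24,0],[0,0,0]],[[0,-24,0],[0,0,0]],[[0,-24,0],[0,0,0]],[[0,-24,0],[0,0,0]],[[0,-24,0],[0,0,0]]]}}

```text
time: 10.12
eef_pos: [0.538, -0.07, 0.1597]
tcp_rot: [0.708, 0.706, -0.0, 0.0]
contact_force: [0.2, -0.3, -2.8]
opening: 0.167
finger_force: 48.8
```

Emit:
{"name": "step_arm", "arguments": {"increments": [[[0,-24,0],[0,0,0]],[[0,-24,0],[0,0,0]],[[0,-24,0],[0,0,0]],[[0,-24,0],[0,0,0]],[[0,-24,0],[0,0,0]],[[0,-24,0],[0,0,0]],[[0,-22,0],[0,0,0]],[[0,-18,0],[0,0,0]]]}}

```text
time: 10.78
eef_pos: [0.5377, -0.2545, 0.1596]
tcp_rot: [0.708, 0.706, -0.0, 0.0]
contact_force: [-0.1, 0.1, -1.7]
opening: 0.167
finger_force: 48.8
```

Emit:
{"name": "step_arm", "arguments": {"increments": [[[0,-14,0],[0,0,0]],[[0,-10,0],[0,0,0]],[[0,-6,0],[0,0,0]],[[0,-3,0],[0,0,0]],[[0,0,0],[0,0,0]],[[0,0,0],[0,0,0]],[[0,0,0],[0,0,0]]]}}

```text
time: 11.37
eef_pos: [0.5386, -0.2842, 0.1592]
tcp_rot: [0.707, 0.707, 0.0, -0.0]
contact_force: [0.1, -0.1, -2.6]
opening: 0.167
finger_force: 48.8
```

```bash
python3 - <<'E'
from h import *
st=readout.get_state();im=cams.read_camera("wrist");cv2.imwrite("pics/w4.png",im[:,:,::-1])
np.savez("w4",**{k:st[k] for k in("eef_pos","tcp_rot")})
C=cam("wrist",st);print(st["eef_pos"],st["contact_force"])
print("expect",proj(C,[[.537,-.185,.065],[.583,-.185,.065],[.537,-.139,.065],[.537,-.231,.065],[.491,-.185,.065]]))
E
```

```text
[ 0.53857711 -0.28418478  0.15921764] [ 0.14759063 -0.11820932 -2.58471312]
expect [[314.8843331   88.51608019]
 [387.38407715  88.42039361]
 [314.60681236   5.71542495]
 [315.13237685 162.5220291 ]
 [242.38747321  88.61176297]]
```

View pics/w4.png

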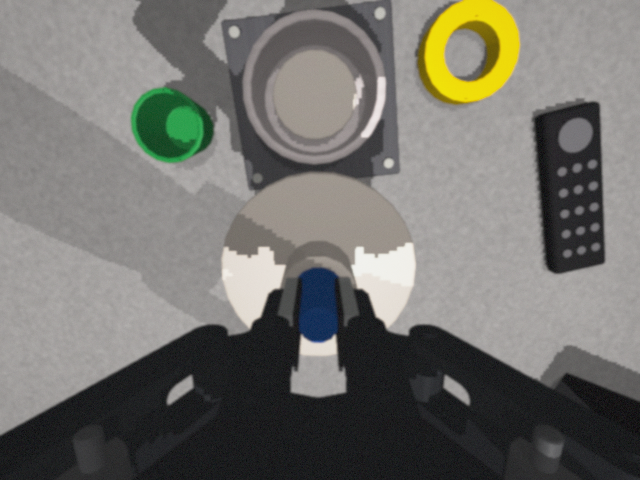

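The rim spans about columns 243–386 and rows 10–164. The lid pair hangs level, its disc spanning columns 221–415. I'll fit both in this same image.

```bash
python3 - <<'E'
from h import *
C=cam("wrist",dict(np.load("w4.npz")));im=cv2.imread("pics/w4.png")[:,:,::-1].copy()
for t in(85,95,105):
    c,m,s=blob(im,(0,0,t),(180,70,255),(236,4,394,169));p=circ(m);w=onz(C,p,.065)[:,:2];f,r=fitc(w)
    e=np.abs(np.hypot(*(w-f).T)-r);k=e<.0015;f,r=fitc(w[k]);print(t,s,f,r,k.mean())
# white lid disc edge, upper arc
g=cv2.cvtColor(im,cv2.COLOR_RGB2GRAY)
m=cv2.inRange(cv2.cvtColor(im,cv2.COLOR_RGB2HSV),(0,0,95),(180,70,255))
p=[]
for u in range(225,414,3):
    col=g[170:260,u].astype(int);d=np.diff(cv2.GaussianBlur(col.astype(np.float32)[:,None],(1,5),0)[:,0])
    p.append((u,170.5+np.argmax(np.abs(d))))
w=onz(C,np.array(p),.1297)[:,:2]
for i in range(4):
    f,r=fitc(w);e=np.abs(np.hypot(*(w-f).T)-r);w=w[e<max(.0015,np.median(e)*2.5)]
print("lid",f,r,len(w))
c,mm,s=blob(im,(100,120,25),(130,255,255),(280,250,360,350));print(c,s,proj(C,[[.5386,-.2842,.1855]]))
T=cv2.imread("pics/t2.png")[:,:,::-1].copy();CT=cam("top")
for t in(110,120,130):
    c,m,s=blob(T,(0,0,t),(180,60,255),(375,240,428,288));print(t,fitc(onz(CT,circ(m),.065)[:,:2]))
E
```

```text
85 [  236     4   158   165 22132] [ 0.54621476 -0.17780104] 0.058408471330442 0.5294117647058824
95 [  236     4   158   165 19091] [ 0.54530602 -0.17802507] 0.057269894074728434 0.5294117647058824
105 [  243     9   151   160 13898] [ 0.53593546 -0.18590405] 0.04520529120367052 0.25
lid [ 0.53811879 -0.26801129] 0.03679830009420079 31
[317.91696896 304.8649738 ] [ 298  268   41   74 2481] [[317.45889107 326.70235732]]
110 (array([ 0.53700311, -0.18501379]), np.float64(0.046812658777417436))
120 (array([ 0.53700691, -0.18514016]), np.float64(0.04655974063393309))
130 (array([ 0.53699325, -0.18516602]), np.float64(0.04625353863914559))
```

Emit:
{"name": "step_arm", "arguments": {"increments": [[[0,5,0],[0,0,0]],[[0,12,0],[0,0,0]],[[0,18,0],[0,0,0]],[[-1,20,0],[0,0,0]],[[-0.8,18,0],[0,0,0]],[[0,13,0],[0,0,0]],[[0,8,0],[0,0,0]],[[0,3.2,0],[0,0,0]]]}}

```text
time: 12.08
eef_pos: [0.5367, -0.1859, 0.1594]
tcp_rot: [0.707, 0.707, 0.0, -0.0]
contact_force: [-0.8, -0.5, -2.2]
opening: 0.167
finger_force: 48.8
```

Emit:
{"name": "step_arm", "arguments": {"increments": [[[0,0,-3],[0,0,0]],[[0,0,-6],[0,0,0]],[[0,0,-7],[0,0,0]],[[0,0,-7],[0,0,0]],[[0,0,-6],[0,0,0]],[[0,0,-5],[0,0,0]],[[0,0,-3],[0,0,0]],[[0,0,0],[0,0,0]]]}}

```text
time: 12.75
eef_pos: [0.5361, -0.1878, 0.121]
tcp_rot: [0.708, 0.706, -0.0, -0.001]
contact_force: [-0.5, -0.1, -2.7]
opening: 0.168
finger_force: 48.8
```

Emit:
{"name": "step_arm", "arguments": {"increments": [[[0,0,0],[0,0,0]],[[0,0,0],[0,0,0]],[[0,0,0],[0,0,0]]]}}

```text
time: 13.0
eef_pos: [0.5371, -0.1881, 0.1229]
tcp_rot: [0.708, 0.706, 0.0, 0.001]
contact_force: [-0.9, -0.9, -2.5]
opening: 0.17
finger_force: 48.8
```

```bash
python3 - <<'E'
from h import *
st=readout.get_state();print(st["eef_pos"],st["contact_force"])
S=cams.read_camera("scene");T=cams.read_camera("top")
cv2.imwrite("pics/s5.png",np.hstack([cv2.resize(S[130:270,170:310],(400,400),interpolation=2),cv2.resize(T[200:330,330:460],(400,400),interpolation=2)])[:,:,::-1])
E
```

```text
[ 0.53707245 -0.1881062   0.12286873] [-0.93207596 -0.90183524 -2.5439994 ]
```

View pics/s5.png

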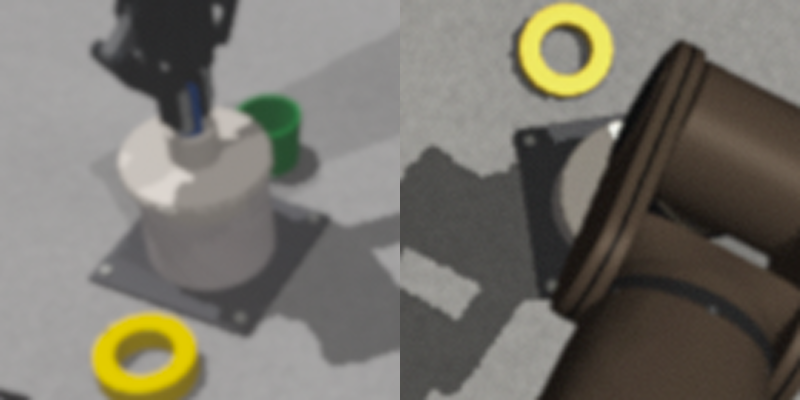

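In the scene crop the pair sits over the canister, level and centred by eye. I'll lower it slowly and watch the force.

Emit:
{"name": "step_arm", "arguments": {"increments": [[[0,1,-1],[0,0,0]],[[0,0,-1.5],[0,0,0]],[[0,0,-1.5],[0,0,0]],[[0,0,-1.5],[0,0,0]],[[0,0,-1.5],[0,0,0]],[[0,0,-1.5],[0,0,0]],[[0,0,-1],[0,0,0]],[[0,0,0],[0,0,0]]]}}

```text
time: 13.77
eef_pos: [0.5365, -0.1868, 0.1124]
tcp_rot: [0.708, 0.706, -0.0, -0.0]
contact_force: [-1.0, -0.7, -2.8]
opening: 0.17
finger_force: 48.8
```

Emit:
{"name": "step_arm", "arguments": {"increments": [[[0,0,-1],[0,0,0]],[[0,0,-1],[0,0,0]],[[0,0,-1],[0,0,0]],[[0,0,-1],[0,0,0]],[[0,0,0],[0,0,0]]]}}

```text
time: 14.18
eef_pos: [0.5366, -0.1868, 0.1085]
tcp_rot: [0.708, 0.706, -0.0, -0.0]
contact_force: [0.6, -0.2, -3.3]
opening: 0.169
finger_force: 48.8
```

The plug has entered without touching.

Emit:
{"name": "step_arm", "arguments": {"increments": [[[0,0,-1],[0,0,0]],[[0,0,-1],[0,0,0]],[[0,0,-0.7],[0,0,0]],[[0,0,-0.5],[0,0,0]],[[0,0,0],[0,0,0]]]}}

```text
time: 14.6
eef_pos: [0.5366, -0.1869, 0.1055]
tcp_rot: [0.708, 0.706, -0.0, -0.0]
contact_force: [1.1, 0.5, -2.1]
opening: 0.171
finger_force: 48.8
```

Emit:
{"name": "step_arm", "arguments": {"increments": [[[0,0,-0.4],[0,0,0]],[[0,0,-0.4],[0,0,0]],[[0,0,-0.2],[0,0,0]],[[0,0,0],[0,0,0]]]}}

```text
time: 14.93
eef_pos: [0.5367, -0.1869, 0.1046]
tcp_rot: [0.708, 0.706, -0.0, -0.0]
contact_force: [-0.2, 0.4, -2.1]
opening: 0.167
finger_force: 48.8
```

Emit:
{"name": "step_arm", "arguments": {"increments": [[[0,0,-0.5],[0,0,0]],[[0,0,-0.5],[0,0,0]],[[0,0,0],[0,0,0]],[[0,0,0],[0,0,0]]]}}

```text
time: 15.27
eef_pos: [0.5368, -0.1869, 0.1045]
tcp_rot: [0.708, 0.706, -0.0, -0.0]
contact_force: [-3.0, 1.8, 4.4]
opening: 0.171
finger_force: 49.4
```

Emit:
{"name": "step_arm", "arguments": {"increments": [[[0,0,-0.5],[0,0,0]],[[0,0,-0.5],[0,0,0]],[[0,0,0],[0,0,0]],[[0,0,0],[0,0,0]]]}}

```text
time: 15.6
eef_pos: [0.5368, -0.1869, 0.1044]
tcp_rot: [0.708, 0.707, -0.0, -0.0]
contact_force: [-5.8, 2.2, 9.6]
opening: 0.167
finger_force: 50.1
```

Seated at exactly the expected height, 0.1045. I'll unload and release.

Emit:
{"name": "step_arm", "arguments": {"increments": [[[0,0,1],[0,0,0]],[[0,0,0],[0,0,0]],[[0,0,0],[0,0,0]]]}}

```text
time: 15.85
eef_pos: [0.537, -0.187, 0.1045]
tcp_rot: [0.708, 0.706, 0.0, 0.0]
contact_force: [-3.6, 1.7, 7.0]
opening: 0.171
finger_force: 49.6
```

Emit:
{"name": "step_arm", "arguments": {"increments": [[[0,0,0],[0,0,0]],[[0,0,0],[0,0,0]],[[0,0,0],[0,0,0]],[[0,0,0],[0,0,0]],[[0,0,0],[0,0,0]],[[0,0,0],[0,0,0]],[[0,0,0],[0,0,0]],[[0,0,0],[0,0,0]]], "fingers": 1}}

```text
time: 16.52
eef_pos: [0.5367, -0.1869, 0.1036]
tcp_rot: [0.708, 0.706, -0.0, 0.0]
contact_force: [-0.4, 0.2, -0.4]
opening: 0.996
finger_force: 0.0
```

```bash
python3 - <<'E'
from h import *
st=readout.get_state();im=cams.read_camera("wrist");S=cams.read_camera("scene")
C=cam("wrist",st);print(st["eef_pos"],st["contact_force"])
print("expect",proj(C,[[.537,-.186,.131],[.537,-.194,.131],[.537,-.186,.101],[.537,-.186+.018,.101],[.537,-.186+.052,.075]]))
cv2.imwrite("pics/w6.png",np.hstack([im[:,120:520],cv2.copyMakeBorder(cv2.resize(S[130:270,170:310],(400,400),interpolation=2),0,80,0,0,0)])[:,:,::-1])
E
```

```text
[ 0.53674262 -0.1869491   0.10357741] [-0.39449483  0.20101118 -0.38823831]
expect [[318.10250983 326.01259313]
 [318.14742576 344.91698559]
 [318.03263751 291.9672534 ]
 [317.94385094 254.45189318]
 [317.75410103 171.28498986]]
```

View pics/w6.png

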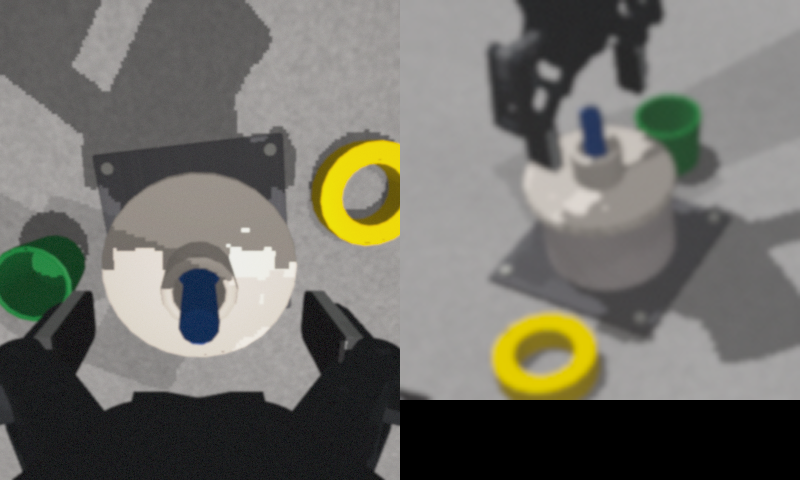

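The pair is home: the post's near edge is at row 344 (345 expected) and the disc's far edge at 172 (171 expected). Next I'll descend to the collar.

Emit:
{"name": "step_arm", "arguments": {"increments": [[[0,0,-4],[0,0,0]],[[0,0,-6],[0,0,0]],[[0,0,-6],[0,0,0]],[[0,0,-5],[0,0,0]],[[0,0.5,-3],[0,0,0]],[[0,0,0],[0,0,0]],[[0,0,0],[0,0,0]],[[0,0,0],[0,0,0]]]}}

```text
time: 17.28
eef_pos: [0.5369, -0.1865, 0.0798]
tcp_rot: [0.708, 0.706, 0.0, 0.0]
contact_force: [0.6, 0.5, 0.3]
opening: 1.0
finger_force: 0.0
```

Emit:
{"name": "step_arm", "arguments": {"increments": [[[0,0,-1],[0,0,0]],[[0,0,0],[0,0,0]],[[0,0,0],[0,0,0]],[[0,0,0],[0,0,0]],[[0,0,0],[0,0,0]],[[0,0,0],[0,0,0]],[[0,0,0],[0,0,0]],[[0,0,0],[0,0,0]]], "fingers": -1, "grip_force": 40}}

```text
time: 17.95
eef_pos: [0.537, -0.1866, 0.079]
tcp_rot: [0.708, 0.706, 0.0, 0.0]
contact_force: [-0.2, -0.5, 2.0]
opening: 0.397
finger_force: 40.9
```

Emit:
{"name": "step_arm", "arguments": {"increments": [[[0,0,1],[0,0,0]],[[0,0,1],[0,0,0]],[[0,0,2],[0,0,0]],[[0,0,2],[0,0,0]],[[0,0,2],[0,0,0]],[[0,0,0],[0,0,0]],[[0,0,0],[0,0,0]]]}}

```text
time: 18.53
eef_pos: [0.5368, -0.1865, 0.0868]
tcp_rot: [0.708, 0.706, 0.0, 0.0]
contact_force: [0.1, 0.5, -2.1]
opening: 0.396
finger_force: 40.6
```

```bash
python3 - <<'E'
from h import *
f=[];
for i in range(4):
    st=readout.get_state();im=cams.read_camera("wrist");f.append(st["contact_force"][2])
C=cam("wrist",st);print(np.mean(f),f)
print("post near edge, blue home / lifted 8mm",proj(C,[[.537,-.194,.131],[.537,-.194,.139]]))
c,m,s=blob(im,(100,120,25),(130,255,255),(280,230,360,400));print(c,s,"bottom",s[1]+s[3])
E
```

```text
-1.7638988069191701 [np.float64(-2.074432452212309), np.float64(-1.6932069266858099), np.float64(-2.0868386255602376), np.float64(-1.2011172232183238)]
post near edge, blue home / lifted 8mm [[318.56110483 375.73522301]
 [318.61486109 392.69527679]]
[319.05628581 333.20694304] [ 298  294   43   80 2967] bottom 374
```

The blue lid stayed home (post edge at row 374, 376 expected if seated), so the white lid is coming off alone. I'll lift it.

Emit:
{"name": "step_arm", "arguments": {"increments": [[[0,0,3],[0,0,0]],[[0,0,6],[0,0,0]],[[0,0,8],[0,0,0]],[[0,0,8],[0,0,0]],[[0,0,8],[0,0,0]],[[0,0,8],[0,0,0]],[[0,0,8],[0,0,0]],[[0,0,8],[0,0,0]]]}}

```text
time: 19.4
eef_pos: [0.5368, -0.1865, 0.1448]
tcp_rot: [0.708, 0.706, 0.0, 0.0]
contact_force: [0.2, -0.6, -1.6]
opening: 0.396
finger_force: 40.6
```

Emit:
{"name": "step_arm", "arguments": {"increments": [[[0,0,10],[0,0,0]],[[0,0,12],[0,0,0]],[[0,0,12],[0,0,0]],[[0,0,10],[0,0,0]],[[0,0,8],[0,0,0]],[[0,0,5],[0,0,0]],[[0,0,3],[0,0,0]],[[0,0,0],[0,0,0]]]}}

```text
time: 20.07
eef_pos: [0.5369, -0.1865, 0.2043]
tcp_rot: [0.708, 0.706, 0.0, 0.0]
contact_force: [0.0, 0.2, -1.8]
opening: 0.394
finger_force: 40.6
```

Emit:
{"name": "step_arm", "arguments": {"increments": [[[0,0,0],[0,0,0]],[[0,0,0],[0,0,0]],[[0,0,0],[0,0,0]],[[0,0,0],[0,0,0]],[[0,0,0],[0,0,0]],[[0,0,0],[0,0,0]]]}}

```text
time: 20.57
eef_pos: [0.5366, -0.1864, 0.2033]
tcp_rot: [0.708, 0.706, -0.0, -0.0]
contact_force: [-0.5, 0.2, -2.1]
opening: 0.392
finger_force: 40.6
```

```bash
python3 - <<'E'
from h import *
st=readout.get_state();print(st["eef_pos"],st["contact_force"],st["dq"].round(3),st["opening"])
im=cams.read_camera("wrist");S=cams.read_camera("scene")
cv2.imwrite("pics/w7.png",np.hstack([im[:,120:520],cv2.copyMakeBorder(cv2.resize(S[90:270,150:330],(400,400),interpolation=2),0,80,0,0,0)])[:,:,::-1])
E
```

```text
[ 0.53662699 -0.18638766  0.20333741] [-0.45261616  0.22441001 -2.08208417] [ 0.001 -0.004 -0.002  0.001 -0.    -0.   ] 0.391879452662787
```

View pics/w7.png

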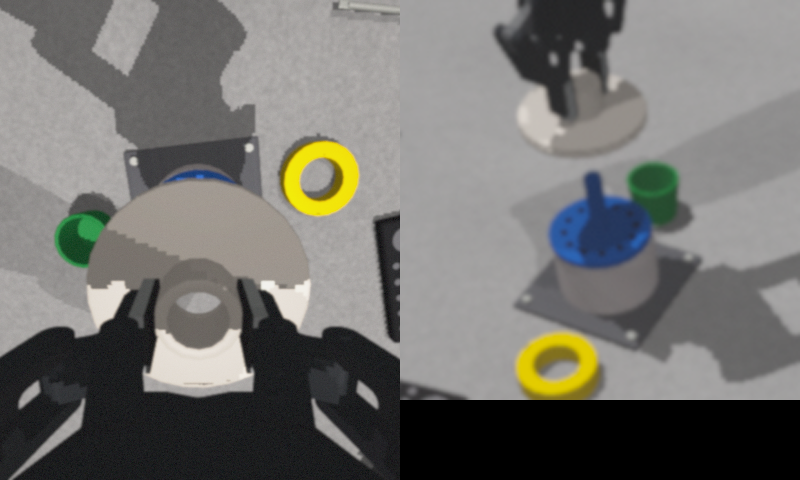

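The white lid is level, still and about 129 mm above the rim, and the blue lid is seated flat on the canister. I'm handing it in.

```bash
python3 -c "
from plant import sign_off
print(sign_off())"
```

```text
the job is handed in; nothing more can be done
None
```

I handed the job in at about 21 s of the 64 s. The lock is open against its stop, the blue lid is seated in the canister, and the white lid is held level and still about 13 cm above the rim. The judge's verdict was not shown.

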